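# Close a butt joint on the gluing jig and hold its clamp on the third click

## Robot

A 6-joint arm with a two-finger parallel gripper is mounted at the origin on a cart in front of the work surface, level with it; the furniture and walls round the work are solid. World frame = base frame: x ahead of the robot, y to its left, z up, the work surface at z = 0. Lengths are in m, angles in rad, forces in N, time in s.
With the tool pointing down it reaches from about 0.3 to 0.875 m from the base axis. Payload 6.4 kg.
Tool frame: the origin (TCP) lies on the mounting face of the last link; the fingertips stand 173 mm ahead of it and the grasp point (between the pads) lies 155 mm ahead of it (ctrl.tip_reach is the distance from the TCP to the fingertips, in m); z points along the fingers, y is the line along which they close (so a half turn about z gives the same grasp; the last joint's range is limited). The gripper opens to 85 mm and grips with 20 to 120 N. Pads are 22 mm wide; open, the fingers measure 114 mm over their backs; the gripper's body (76 mm by 85 mm) begins 54 mm behind the grasp point. The pads swing forward as they close: fully open they stand 13 mm farther back than shut.
Start: joints at [1.013, 0.181, 1.607, -0, 1.354, -0.206], TCP at [0.198, 0.54, 0.405] pointing down, gripper open.
Joint ranges: [-2.99, 2.99], [-0.89, 2.07], [0.3, 2.58], [-1.14, 4.28], [0, 2.63], [-3.12, 3.12]. Speed limits (rad/s): [2.57, 2.57, 3.01, 3.14, 3.14, 3.14].

## Interface

Orientations are given as a unit quaternion [w, x, y, z].
In Python, from bench import ctrl gives the robot as it stands.
- The arm moves only by the shell command python3 -m pendant 'ROWS'. ROWS is JSON, a list that holds one entry, the list of rows, each a list of 7 numbers: the opening, from 0 (shut) to 1 (fully open), then the shift along the tool's x, y, z in mm, then the turn, a rotation vector about the tool's x, y, z in rad. A call has 1 to 5 rows; each row is the pose to reach, as a shift and turn from the pose commanded when the call began, along the tool's axes at that moment; what a row does not reach only later rows make up. A row lasts 1/12 s, in which the tool goes at most 41.7 mm and 7.16 degrees, less where a joint would pass 70% of its speed; a pose out of reach is approached as far as the arm can. A call with a gripper value outside its range is refused whole. The fingers move at their own pace and stop on an object; the grip force is fixed at half the most. Time passes only in rows, so rows that repeat a pose let the fingers close. It gives the time, the measured TCP pose, the force, the opening and the grip force at its end, in the units of the state.
- ctrl.get_obs(): the state, without advancing time (a new reading comes with each control period).
- ctrl.camera(name): name is "scene" or "top" or "wrist"; returns the picture (400x640x3 uint8, red, green, blue); there is no depth.
- ctrl.camera_params(name): a dict with "mtx" (3x3 intrinsics, pixels), "world_from_camera" (4x4, takes a point from camera to world coordinates); the wrist camera has in their place "tool_from_camera" (4x4, takes a point from camera to tool coordinates, whose origin is the TCP and whose axes are the flange's). Camera axes: x right, y down, z forward; pixel columns grow to the right and rows downward; lengths in m; the calibration is good to about 2 mm. The wrist camera is an equidistant fisheye: a pixel r from the principal point sees the ray r / f radians off the axis. A picture is of the moment at which its call begins: read the wrist's pose just before it. camera_params takes no time and is no camera call.
- ctrl.hand_in(): hands the job in; it is judged then, once.
Trained networks look in the newest picture that a camera, given by its name, has taken for a name from the list of things; names that differ only in an ending like _2 or _b are one class to them, and where a whole thing is asked for, a point or a joint stands for the part that bears it (a point fixed in the world has none). Each returns a list of dicts, best first, with "confidence" (0 to 1); they miss things now and then, are a little off and sometimes report something else, mostly with a low value. They report only what shows in the picture. A call takes as long as a camera call.
- ctrl.boxes_of(camera, name): "point" ([column, row] as shares, 0 to 1, of the picture: columns of its width, rows of its height, amid what is visible of it).
The state is a dict: "time_s": time; "q": joint angles; "dq": joint speeds; "joint_efforts": joint torques, N m; "eef_pos": TCP position; "eef_rot": TCP orientation; "wrist_force": force on the tool from outside, world axes, zero at the start; "torque": the same for the moment, N m; "opening": opening from 0.0 (shut) to 1.0 (fully open); "grasp_force": force on a finger pad.
Only numpy, scipy, OpenCV 4.12 (cv2) and the standard library are available. Lean on these libraries where they do the work, as an engineer would, in place of code of your own. Each camera call takes 0.05 s, during which the arm holds its last target. There are 200 camera calls.

## Task

On the plywood gluing jig, slide the loose wooden offcut along its channel until its end butts flush against the fixed offcut, with no gap, and leave it there. Then take the clamp lever by its black upright handle and draw it round towards the robot (it can only go that way) by exactly three clicks, never a fourth, so that the jaw presses the loose offcut against the back rail. The lever springs back if it is let go, so finish while still holding it in the third click, with the joint still closed; leave the jar and the big nut on the jig where they are.

Things in the scene. Friction and masses are not known exactly. Their poses are not given: they have to be found in the camera images.
- jig: Fixed plywood gluing board, 210 (x) x 300 (y) x 12 mm, at a random place and yaw. Origin: centre of its underside, z = 0. Its x axis points away from the robot, its y axis left along the channel; 'jig' coordinates below are in this frame, z from the work surface.
- channel (a point): Middle of the channel's floor at jig x +60, y -50, z 12 mm. The channel runs along y, 47 mm wide between two wooden rails only 6 mm high (tops z 18): back rail x 83.5 to 95.5, front rail x 28.5 to 36.5. Behind it at y +8 to +42, opposite the pad, stands a backing block (top z 30). A fixed pale offcut, 38 x 75 x 22 mm (top z 34), closes the channel from y +45 to +120 mm.
- piece_center (a point): Centre of the loose pine offcut, 45 (x) x 115 (y) x 19 mm, 0.05 kg. It lies flat in the channel, top at z 31 mm (13 mm above the rails), its left (+y) end 20 to 60 mm short of the fixed offcut. Its y axis runs along its length. When flush this point is 57.5 mm from joint_face, towards -y of the jig.
- joint_face (a point): Point on the fixed offcut's right-hand end face, against which the loose one must butt: jig x +60, y +45, z 21.5 mm. Axes parallel to the jig's.
- lever_pivot (a point): Vertical pivot axis of the clamp lever at jig x -45, y +25, z 12 mm. Round it: grey housing and jaw guide at x -80 to +14, y -6 to +56, top z 31; grey pawl box at x -57 to -33, y -86 to -31 mm, top z 48.
- handle: The lever's black upright handle: a round sleeve, 16 mm diameter, 45 mm tall, spinning freely on its pin at the end of the flat lever arm (16 mm wide), 90 mm from the pivot. Origin: centre of its underside, z 47 mm, just above the arm. At lever value 0 its direction from the pivot is 55 degrees counterclockwise from the jig's x axis. Its own yaw means nothing.
- handle_mid (a point): The middle of that handle, half-way up (z 69.5 mm; its top is at z 92), the point to grip or push.
- lever (a joint): Lever angle, rad: 0 at its rest stop, counterclockwise from above (towards the robot), to 1.32. A pawl clicks over teeth at 0.30, 0.52, 0.74, 0.96, 1.18: the push at the handle swells to 6 to 9 N some 0.05 before each and falls to 1 to 3 N just past it. Third click made, fourth not: 0.74 to 0.96 (mid 0.85). It does not lock: a spring (3 to 4 N at the handle) returns it to 0.
- pad: Dark pad, 24 (y) x 10 mm high, on the clamp's jaw rod; origin at the centre of its pressing face, jig x +33, y +25, z 24 mm at lever 0. The lever drives it 12.5 mm per rad towards +x of the jig. It is sprung, meets the loose offcut at about 0.4 rad and presses it against the back rail with 2 to 5 N at the third click.
- loose_piece: The same loose offcut, origin at the centre of its underside (9.5 mm below piece_center).
- salve_jar: Brown jar with pale lid, 47 mm across, 44 mm tall, standing on the near right corner of the jig; a bystander. Origin: centre of its underside.
- nut_big: Large steel nut, 26 x 30 x 13 mm, lying on the jig board between the jar and the channel; a bystander. Origin: centre of its underside.

How it is judged:
By the outcome, as a careful person would: the job done as asked, in the order asked, and still so for the second after the job is handed in, while the arm keeps its last pose, push and grip.
It also fails if it takes over 64 s, if anything falls off the work surface, if the arm or the gripper's body presses on something with over 40 N, if the wrist force passes 120 N, or if a joint passes its speed limit or range.

## Working session

There is one attempt and no reset: what is moved stays moved. The work goes in short steps, Python scripts to look and compute and a shell command to move; the robot and the scene stay as the last step left them, time stands still between calls to the robot, and variables do not carry over. Pictures are saved under pics/ and viewed, at most 10 in all, crops included, and the job is handed in when it is done.

```bash
mkdir -p pics; ls
python3 - <<'E'
from bench import ctrl
import cv2,numpy as np
o=ctrl.get_obs();print({k:np.round(v,3).tolist() for k,v in o.items()})
for c in ["scene","top"]:
    im=ctrl.camera(c);cv2.imwrite(f"pics/{c}0.png",im[:,:,::-1])
    for n in ["jig","handle","handle_mid","piece_center","joint_face","pad","salve_jar","nut_big","lever_pivot","channel","loose_piece"]:
        try:
            r=ctrl.boxes_of(c,n)
            print(c,n,[(np.round(np.array(d["point"])*[640,400],1).tolist(),round(d["confidence"],2)) for d in r[:3]])
        except Exception as e: print(c,n,e)
    p=ctrl.camera_params(c);print(np.round(p["mtx"],1).tolist(),np.round(p["world_from_camera"],3).tolist())
E
```

```text
pics
{'time_s': 0.0, 'q': [1.013, 0.182, 1.608, 0.0, 1.354, -0.206], 'dq': [0.002, -0.0, -0.001, 0.001, -0.0, -0.0], 'joint_efforts': [0.0, -44.487, -35.133, -0.0, 0.009, 0.0], 'eef_pos': [0.198, 0.54, 0.404], 'eef_rot': [-0.0, 0.175, 0.985, -0.001], 'wrist_force': [-0.102, -0.821, 0.669], 'torque': [-0.005, 0.046, -0.03], 'grasp_force': 0.0, 'opening': 0.999}
scene jig [([324.1, 210.2], 0.58)]
scene handle [([313.0, 172.5], 0.42)]
scene handle_mid [([313.4, 173.1], 0.56)]
scene piece_center [([359.3, 208.2], 0.92)]
scene joint_face [([321.2, 215.9], 0.87)]
scene pad []
scene salve_jar [([317.4, 232.8], 0.7)]
scene nut_big [([341.4, 234.2], 0.4)]
scene lever_pivot [([323.3, 213.5], 0.81)]
scene channel [([322.1, 213.2], 0.73)]
scene loose_piece [([356.7, 208.6], 0.57)]
[[370.4, 0.0, 318.5], [0.0, 370.4, 197.4], [0.0, 0.0, 1.0]] [[0.765, -0.347, 0.543, 0.066], [-0.644, -0.382, 0.663, -0.383], [-0.023, -0.857, -0.515, 0.513], [0.0, 0.0, 0.0, 1.0]]
top jig [([298.2, 188.3], 0.94)]
top handle [([264.4, 172.3], 0.53)]
top handle_mid [([267.4, 169.7], 0.47)]
top piece_center [([326.9, 165.0], 0.57)]
top joint_face [([298.1, 189.9], 0.61)]
top pad []
top salve_jar [([343.9, 227.9], 0.52)]
top nut_big [([348.2, 208.1], 0.44)]
top lever_pivot [([299.4, 187.4], 0.58)]
top channel [([300.7, 190.2], 0.55)]
top loose_piece [([325.5, 165.2], 0.67)]
[[364.0, 0.0, 315.4], [0.0, 364.0, 194.1], [0.0, 0.0, 1.0]] [[0.018, -0.996, 0.082, 0.478], [-1.0, -0.016, 0.016, 0.169], [-0.015, -0.082, -0.997, 0.914], [0.0, 0.0, 0.0, 1.0]]
```

Run:
```python
import cv2,numpy as np
a=cv2.imread("pics/top0.png")[110:270,210:410]
cv2.imwrite("pics/t1.png",cv2.resize(a,None,fx=3.75,fy=3.75,interpolation=cv2.INTER_CUBIC))
a=cv2.imread("pics/scene0.png")[130:290,220:420]
cv2.imwrite("pics/s1.png",cv2.resize(a,None,fx=3.75,fy=3.75,interpolation=cv2.INTER_CUBIC))
```

```text
(no output)
```

View pics/t1.png

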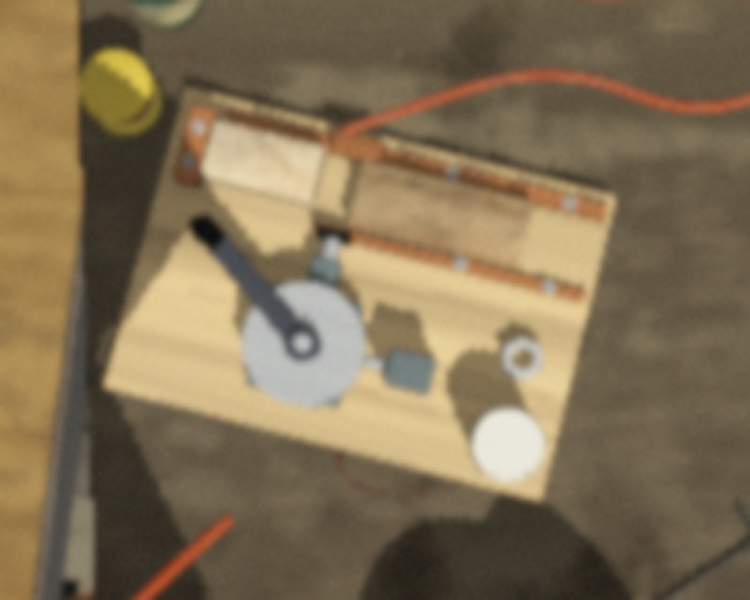

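View pics/s1.png

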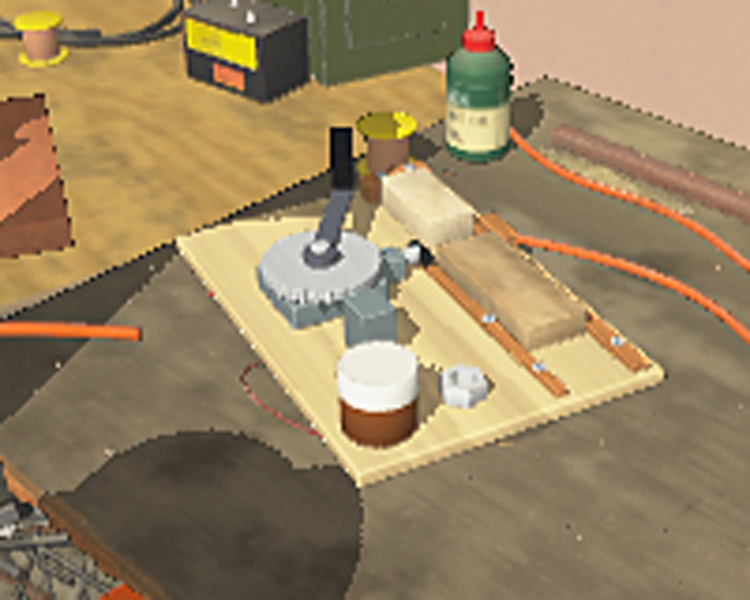

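```bash
cat > h.py <<'E'
from bench import ctrl
import cv2,numpy as np
from scipy.optimize import least_squares
from scipy.spatial.transform import Rotation as R
def j2w(p,P):
    x,y,a=P;c,s=np.cos(a),np.sin(a);p=np.atleast_2d(np.array(p,float))/1000
    return np.c_[x+c*p[:,0]-s*p[:,1],y+s*p[:,0]+c*p[:,1],p[:,2]]
def proj(cam,W):
    c=ctrl.camera_params(cam);T=np.linalg.inv(c["world_from_camera"])
    q=W@T[:3,:3].T+T[:3,3];return (q/q[:,2:])[:,:2]@c["mtx"][:2,:2].T+c["mtx"][:2,2]
def unproj(cam,uv,z):
    c=ctrl.camera_params(cam);T=c["world_from_camera"]
    d=T[:3,:3]@np.linalg.inv(c["mtx"])@[*uv,1];return T[:3,3]+d*(z-T[2,3])/d[2]
E
python3 - <<'E'
from h import *
cr=lambda l:np.array(l)/3.75
T=[((185,85),(105,150,12)),((615,197),(105,-150,12)),((543,498),(-105,-150,12)),((105,388),(-105,150,12)),
((208,122),(79,120,34)),((325,148),(79,45,34)),((318,204),(41,45,34)),((203,172),(41,120,34)),((302,342),(-45,25,55))]
S=[((180,242),(-105,150,12)),((362,474),(-105,-150,12)),((663,366),(105,-150,12)),((472,215),(79,45,34)),((437,238),(41,45,34))]
tu=np.array([t[0] for t in T])/3.75+[210,110];tj=[t[1] for t in T]
su=np.array([t[0] for t in S])/3.75+[220,130];sj=[t[1] for t in S]
def f(P):return np.r_[(proj("top",j2w(tj,P))-tu).ravel(),(proj("scene",j2w(sj,P))-su).ravel()]
r=least_squares(f,[.5,.18,-.24],loss="soft_l1");P=r.x;print(P.round(4),np.degrees(P[2]));print(f(P).reshape(-1,2).round(1).tolist())
def w2j(w):
    c,s=np.cos(P[2]),np.sin(P[2]);d=w[:2]-P[:2];return (np.array([c*d[0]+s*d[1],-s*d[0]+c*d[1]])*1000).round(1)
for n,uv,z in [("handle top",(206,228),.092),("piece R far",(535,207),.031),("piece R near",(523,265),.031),("piece L far",(360,163),.031),("piece L near",(348,237),.031),("jar",(508,440),.044),("nut",(522,358),.025)]:
    print(n,w2j(unproj("top",np.array(uv)/3.75+[210,110],z)))
for n,p in [("piv",(-45,25,12)),("h0",(-45+90*np.cos(.96),25+90*np.sin(.96),69.5)),("joint",(60,45,21.5))]: print(n,j2w(p,P).round(4))
E
```

```text
[ 0.5713  0.2049 -0.2324] -13.314660060740925
[[0.5, -0.9], [1.5, -2.0], [0.6, -0.2], [-0.1, -1.1], [1.9, 0.0], [0.2, 0.4], [-1.9, 0.4], [-0.8, 1.5], [0.7, -0.9], [-1.9, -1.7], [-1.0, 0.4], [1.1, 0.7], [-0.9, -1.3], [-4.2, -3.9]]
handle top [ 3.8 96.8]
piece R far [ 76.3 -96.7]
piece R near [ 37.4 -98.3]
piece L far [76.5 21.3]
piece L near [27.2 16.7]
jar [ -75.1 -115.3]
nut [ -21.1 -112.6]
piv [[0.5333 0.2396 0.012 ]]
h0 [[0.6005 0.2994 0.0695]]
joint [[0.6401 0.2349 0.0215]]
```

```bash
for i in 1; do
python3 -m pendant '[[[0.6,-35,-18,0,0,0,0],[0.6,-70,-36,0,0,0,0],[0.6,-105,-54,0,0,0,0],[0.6,-140,-72,0,0,0,0],[0.6,-155,-82,0,0,0,0]]]'
python3 -m pendant '[[[0.3,-35,-18,0,0,0,0.1],[0.3,-70,-36,0,0,0,0.2],[0.3,-105,-54,0,0,0,0.3],[0.3,-140,-72,0,0,0,0.4],[0.3,-155,-82,0,0,0,0.5]]]'
python3 - <<'E'
from h import *
o=ctrl.get_obs();print(o["eef_pos"],R.from_quat(np.roll(o["eef_rot"],-1)).as_matrix().round(3).tolist())
E
done
```

```text
time_s: 1.62
eef_pos: [0.3177, 0.4069, 0.4048]
eef_rot: [0.001, 0.176, 0.984, -0.0]
wrist_force: [0.4, -0.1, 0.1]
opening: 0.6
grasp_force: 0.0
time_s: 2.03
eef_pos: [0.4352, 0.2761, 0.405]
eef_rot: [0.001, 0.417, 0.909, 0.0]
wrist_force: [1.0, -1.1, 0.3]
opening: 0.298
grasp_force: 0.0
[0.43519431 0.27608149 0.40503349] [[-0.653, 0.757, 0.002], [0.757, 0.653, -0.001], [-0.002, 0.001, -1.0]]
```

```bash
python3 -m pendant '[[[0,-30,2,0,0,0,0.1],[0,-60,4,0,0,0,0.2],[0,-90,6,0,0,0,0.3],[0,-115,8,0,0,0,0.4],[0,-120,8,0,0,0,0.5]]]'
python3 -m pendant '[[[0,0,0,0,0,0,0.1],[0,0,0,0,0,0,0.2],[0,0,0,0,0,0,0.3],[0,0,0,0,0,0,0.4],[0,0,0,0,0,0,0.44]]]' 
python3 -m pendant '[[[0,0,0,0,0,0,0],[0,0,0,0,0,0,0]]]'
python3 - <<'E'
from h import *
o=ctrl.get_obs();print(o["eef_pos"],R.from_quat(np.roll(o["eef_rot"],-1)).as_matrix().round(3).tolist())
im=ctrl.camera("wrist");cv2.imwrite("pics/w1.png",im[:,:,::-1])
for n in ["handle_mid","piece_center","joint_face","pad","salve_jar","nut_big","lever_pivot","channel"]:
    print(n,[(np.round(np.array(d["point"])*[640,400],1).tolist(),round(d["confidence"],2)) for d in ctrl.boxes_of("wrist",n)[:2]])
p=ctrl.camera_params("wrist");print({k:np.round(v,3).tolist() for k,v in p.items()})
E
```

```text
time_s: 2.45
eef_pos: [0.5201, 0.1912, 0.4048]
eef_rot: [0.001, 0.629, 0.778, 0.0]
wrist_force: [-0.2, 0.1, 0.4]
opening: 0.003
grasp_force: 0.0
time_s: 2.87
eef_pos: [0.5177, 0.1939, 0.4047]
eef_rot: [-0.0, 0.782, 0.623, -0.0]
wrist_force: [-0.7, 0.6, -0.4]
opening: 0.001
grasp_force: 0.0
time_s: 3.03
eef_pos: [0.5177, 0.194, 0.4047]
eef_rot: [-0.0, 0.78, 0.625, -0.0]
wrist_force: [-0.3, 0.3, -0.1]
opening: -0.004
grasp_force: 0.0
[0.5176732  0.19399375 0.404693  ] [[0.218, 0.976, -0.0], [0.976, -0.218, -0.0], [-0.0, -0.0, -1.0]]
handle_mid [([352.5, 124.0], 0.73), ([292.5, 247.8], 0.7)]
piece_center [([405.6, 183.4], 0.8)]
joint_face [([353.8, 127.7], 0.8)]
pad [([351.8, 124.5], 0.61)]
salve_jar [([292.2, 247.8], 0.61)]
nut_big [([343.0, 237.5], 0.53)]
lever_pivot [([352.9, 123.7], 0.56)]
channel [([349.5, 124.1], 0.66), ([403.5, 185.7], 0.64)]
{'mtx': [[309.707, 0.0, 317.287], [0.0, 309.707, 203.284], [0.0, 0.0, 1.0]], 'tool_from_camera': [[0.0, -0.947, -0.321, 0.084], [1.0, -0.0, 0.001, 0.0], [-0.001, -0.321, 0.947, 0.032], [0.0, 0.0, 0.0, 1.0]]}
```

View pics/w1.png

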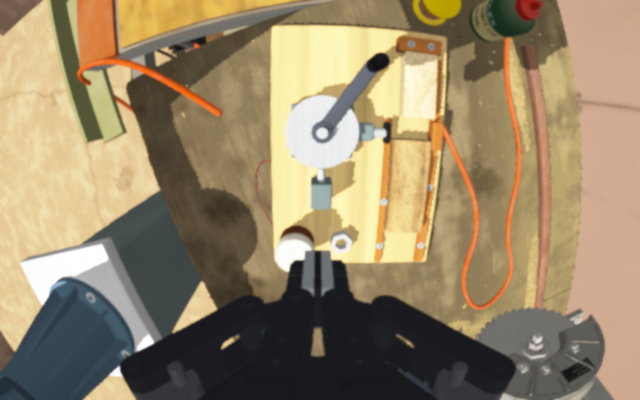

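Run:
```python
import cv2
a=cv2.imread("pics/w1.png")[15:270,262:457]
cv2.imwrite("pics/w2.png",cv2.resize(a,None,fx=2.35,fy=2.35,interpolation=cv2.INTER_CUBIC))
```

```text
(no output)
```

View pics/w2.png

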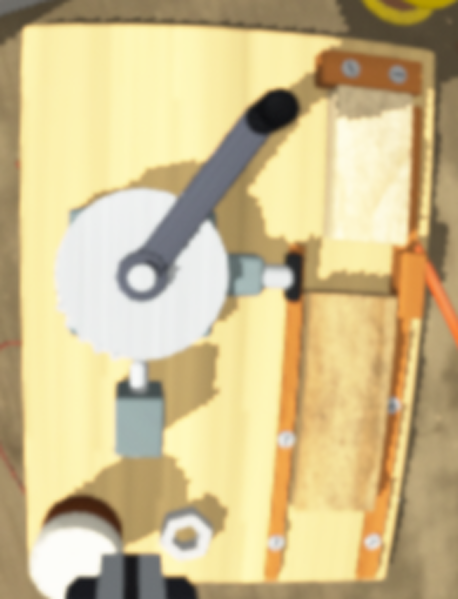

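```bash
cat >> h.py <<'E'
def wpose():
    o=ctrl.get_obs();T=np.eye(4);T[:3,:3]=R.from_quat(np.roll(o["eef_rot"],-1)).as_matrix();T[:3,3]=o["eef_pos"]
    return T
def wproj(T,W):
    c=ctrl.camera_params("wrist");M=np.linalg.inv(T@c["tool_from_camera"]);q=W@M[:3,:3].T+M[:3,3]
    n=np.linalg.norm(q[:,:2],axis=1);th=np.arctan2(n,q[:,2]);return c["mtx"][0,0]*q[:,:2]*(th/n)[:,None]+c["mtx"][:2,2]
def wunproj(T,uv,z):
    c=ctrl.camera_params("wrist");M=T@c["tool_from_camera"];d=(np.array(uv)-c["mtx"][:2,2])/c["mtx"][0,0];t=np.linalg.norm(d)
    v=M[:3,:3]@[*(d/t*np.sin(t)),np.cos(t)];return M[:3,3]+v*(z-M[2,3])/v[2]
def w2j(w,P):
    c,s=np.cos(P[2]),np.sin(P[2]);d=w[:2]-P[:2];return (np.array([c*d[0]+s*d[1],-s*d[0]+c*d[1]])*1000).round(1)
E
python3 - <<'E'
from h import *
T0=wpose()
W=[((22,25),(-105,150,12)),((433,50),(105,150,12)),((385,578),(105,-150,12)),((332,238),(41,45,34)),((407,243),(79,45,34)),((142,277),(-45,25,55)),((279,107),(-45+90*np.cos(.96),25+90*np.sin(.96),92))]
wu=np.array([t[0] for t in W])/2.35+[262,15];wj=[t[1] for t in W]
T=[((185,85),(105,150,12)),((615,197),(105,-150,12)),((543,498),(-105,-150,12)),((105,388),(-105,150,12)),
((325,148),(79,45,34)),((318,204),(41,45,34))]
tu=np.array([t[0] for t in T])/3.75+[210,110];tj=[t[1] for t in T]
fw=lambda P:wproj(T0,j2w(wj,P))-wu
ft=lambda P:proj("top",j2w(tj,P))-tu
for f in (lambda P:fw(P).ravel(),lambda P:np.r_[fw(P).ravel(),ft(P).ravel()]):
    P=least_squares(f,[.57,.2,-.23],loss="soft_l1").x;print(P.round(4),fw(P).round(1).tolist())
np.save("P.npy",P)
for n,uv,z in [("L near",(304,293),.031),("L far",(396,293),.031),("R near",(291,507),.031),("R far",(377,511),.031),("nut",(187,534),.025),("jar",(75,555),.044),("hdl",(279,107),.092),("piv",(142,277),.055)]:
    print(n,w2j(wunproj(T0,np.array(uv)/2.35+[262,15],z),P))
E
```

```text
[ 0.5729  0.2078 -0.232 ] [[-0.5, -0.6], [1.2, -0.6], [1.2, 1.2], [-3.2, 0.2], [-3.4, 0.4], [0.2, 0.8], [1.2, -0.9]]
[ 0.5723  0.2075 -0.233 ] [[-0.8, -0.3], [0.9, -0.2], [0.7, 1.5], [-3.6, 0.6], [-3.8, 0.8], [-0.3, 1.1], [0.8, -0.5]]
L near [33.5 18.5]
L far [80.8 21. ]
R near [ 35.6 -92.6]
R far [ 83.9 -95.2]
nut [ -17.9 -111.1]
jar [ -76.1 -114.5]
hdl [ 5.9 98.2]
piv [-44.7  26.2]
```

```bash
python3 -m pendant '[[[0,-26,27,0,0,0,0],[0,-52,54,0,0,0,0],[0,-78,81,0,0,0,0],[0,-104,108,0,0,0,0],[0,-104,108,0,0,0,0]]]'
python3 -m pendant '[[[0,0,0,35,0,0,0],[0,0,0,70,0,0,0],[0,0,0,105,0,0,0],[0,0,0,140,0,0,0],[0,0,0,150,0,0,0]]]'
python3 -m pendant '[[[0,0,0,20,0,0,0],[0,0,0,40,0,0,0],[0,0,0,50,0,0,0],[0,0,0,58,0,0,0],[0,0,0,58,0,0,0]]]'
python3 - <<'E'
from h import *
P=np.load("P.npy");T=wpose();print(w2j(T[:3,3],P),T[2,3]-ctrl.tip_reach,T[:3,:3].round(3).tolist())
im=ctrl.camera("wrist");cv2.imwrite("pics/w3.png",im[:,:,::-1])
E
```

```text
time_s: 3.9
eef_pos: [0.603, 0.0635, 0.4047]
eef_rot: [0.002, 0.782, 0.623, 0.0]
wrist_force: [-0.9, -0.1, 0.4]
opening: 0.001
grasp_force: 0.0
time_s: 4.32
eef_pos: [0.5976, 0.0692, 0.2488]
eef_rot: [-0.003, 0.781, 0.625, -0.003]
wrist_force: [-2.1, 0.4, -1.3]
opening: 0.001
grasp_force: 0.0
time_s: 4.73
eef_pos: [0.5999, 0.069, 0.1959]
eef_rot: [-0.001, 0.781, 0.625, -0.001]
wrist_force: [-1.2, -0.7, 0.0]
opening: -0.002
grasp_force: 0.0
[  58.9 -128.3] 0.022506284563562434 [[0.219, 0.976, -0.002], [0.976, -0.219, 0.0], [-0.0, -0.002, -1.0]]
```

View pics/w3.png

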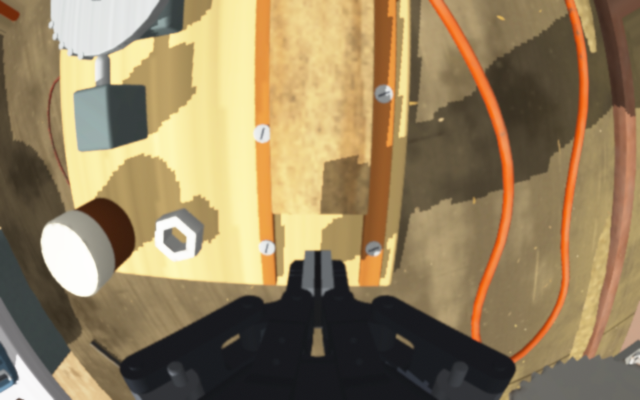

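```bash
python3 -m pendant '[[[0,6,0,0,0,0,0],[0,12,0,0,0,0,0],[0,18,0,0,0,0,0],[0,22,0,0,0,0,0],[0,24,0,0,0,0,0]]]'
python3 -m pendant '[[[0,3,0,0,0,0,0],[0,6,0,0,0,0,0],[0,9,0,0,0,0,0],[0,12,0,0,0,0,0],[0,14,0,0,0,0,0]]]'
python3 -m pendant '[[[0,1,0,0,0,0,0],[0,2,0,0,0,0,0],[0,3,0,0,0,0,0],[0,4,0,0,0,0,0],[0,4,0,0,0,0,0]]]'
python3 - <<'E'
from h import *
P=np.load("P.npy");T=wpose();print(w2j(T[:3,3],P))
E
```

```text
time_s: 5.2
eef_pos: [0.6058, 0.0933, 0.1973]
eef_rot: [0.0, 0.78, 0.625, 0.0]
wrist_force: [-0.7, -0.1, 0.4]
opening: 0.004
grasp_force: 0.2
time_s: 5.62
eef_pos: [0.6086, 0.1063, 0.1966]
eef_rot: [-0.0, 0.781, 0.625, -0.0]
wrist_force: [0.5, -0.5, -0.3]
opening: 0.002
grasp_force: 0.2
time_s: 6.03
eef_pos: [0.6095, 0.11, 0.1967]
eef_rot: [-0.0, 0.781, 0.625, 0.0]
wrist_force: [0.0, -0.1, 1.1]
opening: 0.002
grasp_force: 0.0
[ 58.7 -86.3]
```

```bash
python3 -m pendant '[[[0,1,0,0,0,0,0],[0,2,0,0,0,0,0],[0,3,0,0,0,0,0],[0,3,0,0,0,0,0]]]'
python3 -m pendant '[[[0,1,0,0,0,0,0],[0,2,0,0,0,0,0],[0,2,0,0,0,0,0]]]'
python3 - <<'E'
from h import *
P=np.load("P.npy");T=wpose();print(w2j(T[:3,3],P))
E
```

```text
time_s: 6.37
eef_pos: [0.6101, 0.1129, 0.1967]
eef_rot: [-0.0, 0.781, 0.625, 0.0]
wrist_force: [0.8, 0.1, -1.0]
opening: 0.001
grasp_force: 0.0
time_s: 6.62
eef_pos: [0.6106, 0.1148, 0.1967]
eef_rot: [0.0, 0.781, 0.625, -0.0]
wrist_force: [-1.4, -0.6, 0.4]
opening: 0.002
grasp_force: 0.1
[ 58.7 -81.3]
```

```bash
python3 -m pendant '[[[0,1,0,0,0,0,0],[0,2,0,0,0,0,0],[0,2,0,0,0,0,0]]]'
python3 -m pendant '[[[0,0.5,0,0,0,0,0],[0,1,0,0,0,0,0],[0,1,0,0,0,0,0]]]'
python3 - <<'E'
from h import *
P=np.load("P.npy");T=wpose();print(w2j(T[:3,3],P))
im=ctrl.camera("wrist");cv2.imwrite("pics/w4.png",im[:,:,::-1])
E
```

```text
time_s: 6.87
eef_pos: [0.6108, 0.1155, 0.1966]
eef_rot: [0.001, 0.781, 0.625, -0.001]
wrist_force: [-2.4, -7.4, 1.9]
opening: 0.0
grasp_force: 4.0
time_s: 7.12
eef_pos: [0.611, 0.1158, 0.1967]
eef_rot: [0.001, 0.781, 0.625, -0.002]
wrist_force: [-3.7, -10.4, 3.9]
opening: 0.002
grasp_force: 5.8
[ 58.8 -80.3]
```

View pics/w4.png

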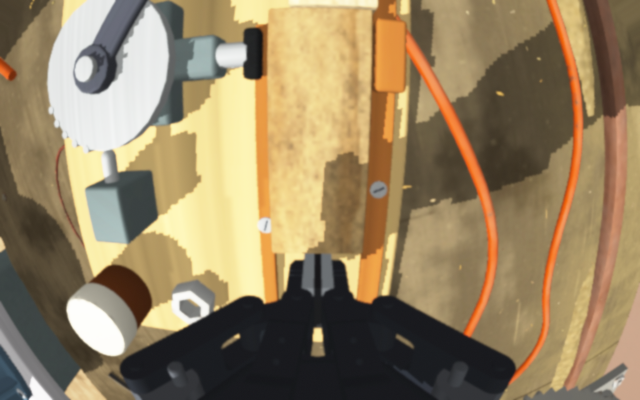

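```bash
python3 -m pendant '[[[0,-4,0,0,0,0,0],[0,-10,0,0,0,0,0],[0,-16,0,0,0,0,0],[0,-20,0,-20,0,0,0],[0,-20,0,-50,0,0,0]]]'
python3 -m pendant '[[[0.5,0,0,-25,0,0,0],[0.5,0,0,-50,0,0,0],[0.5,0,0,-80,0,0,0],[0.5,0,0,-80,0,0,0],[0.5,0,0,-80,0,0,0]]]'
cat >> h.py <<'E'
def goto(pj,ztip):
    P=np.load("P.npy");T=wpose();g=j2w([*pj,0],P)[0];g[2]=ztip+ctrl.tip_reach
    print("jig",w2j(T[:3,3],P),"tip z",(T[2,3]-ctrl.tip_reach).round(4),"shift mm",(T[:3,:3].T@(g-T[:3,3])*1000).round(1))
E
python3 -c "
from h import *
goto((6.4,98.5),.0525)
im=ctrl.camera('wrist')"
```

```text
time_s: 7.58
eef_pos: [0.6049, 0.0973, 0.2436]
eef_rot: [-0.002, 0.781, 0.625, -0.003]
wrist_force: [-0.2, -0.8, 0.6]
opening: -0.0
grasp_force: 0.0
time_s: 8.0
eef_pos: [0.6075, 0.098, 0.3292]
eef_rot: [0.002, 0.781, 0.625, 0.002]
wrist_force: [0.7, 0.0, 0.1]
opening: 0.501
grasp_force: 0.0
jig [ 59.6 -98.4] tip z 0.1558 shift mm [197.4 -51.4 103.3]
```

```bash
python3 -m pendant '[[[0.5,38,-10,0,0,0,0],[0.5,76,-20,0,0,0,0],[0.5,114,-30,0,0,0,0],[0.5,152,-40,0,0,0,0],[0.5,180,-47,0,0,0,0]]]'
python3 -m pendant '[[[0.5,17,-4,10,0,0,0],[0.5,17,-4,20,0,0,0],[0.5,17,-4,33,0,0,0],[0.5,17,-4,40,0,0,0],[0.5,17,-4,40,0,0,0]]]'
python3 - <<'E'
from h import *
goto((6.4,98.5),.0525)
im=ctrl.camera("wrist");cv2.imwrite("pics/w5.png",im[:,:,::-1])
T=wpose();P=np.load("P.npy");print(wproj(T,j2w([[6.4,98.5,92],[6.4,98.5,47],[-45,25,55]],P)).round(1).tolist())
E
```

```text
time_s: 8.47
eef_pos: [0.5992, 0.2867, 0.3243]
eef_rot: [-0.001, 0.78, 0.625, -0.001]
wrist_force: [0.5, 0.1, -0.2]
opening: 0.5
grasp_force: 0.0
time_s: 8.88
eef_pos: [0.5993, 0.2999, 0.2826]
eef_rot: [-0.001, 0.781, 0.624, -0.003]
wrist_force: [-0.2, 0.3, -0.5]
opening: 0.503
grasp_force: 0.0
jig [ 4.9 96.2] tip z 0.1092 shift mm [ 2.5  1.8 56.7]
[[319.2, 246.8], [319.0, 218.2], [254.0, 305.4]]
```

View pics/w5.png

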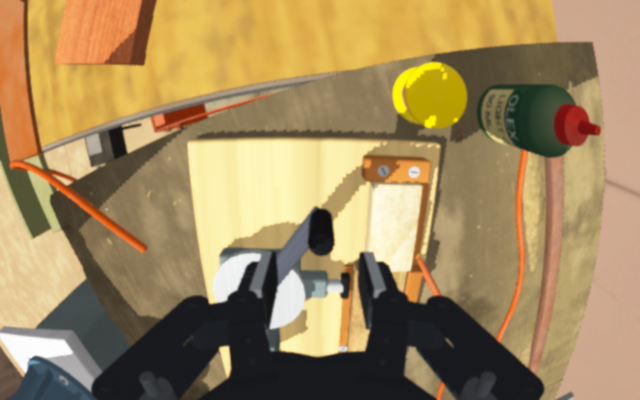

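```bash
python3 -m pendant '[[[0.5,2.5,1.8,10,0,0,0],[0.5,2.5,1.8,25,0,0,0],[0.5,2.5,1.8,40,0,0,0],[0.5,2.5,1.8,54,0,0,0],[0.5,2.5,1.8,54,0,0,0]]]'
python3 -m pendant '[[[0.3,0,0,0,0,0,0],[0.3,0,0,0,0,0,0],[0.1,0,0,0,0,0,0],[0,0,0,0,0,0,0],[0,0,0,0,0,0,0]]]'
python3 -m pendant '[[[0,0,0,0,0,0,0],[0,0,0,0,0,0,0],[0,0,0,0,0,0,0]]]'
python3 - <<'E'
from h import *
goto((6.4,98.5),.0525)
im=ctrl.camera("wrist");cv2.imwrite("pics/w6.png",im[:,:,::-1])
E
```

```text
time_s: 9.35
eef_pos: [0.6008, 0.3027, 0.2276]
eef_rot: [-0.001, 0.781, 0.625, -0.003]
wrist_force: [-0.6, -0.1, -0.9]
opening: 0.501
grasp_force: 0.0
time_s: 9.77
eef_pos: [0.602, 0.3041, 0.2335]
eef_rot: [-0.001, 0.781, 0.625, -0.0]
wrist_force: [-5.3, 0.7, 2.0]
opening: 0.167
grasp_force: 58.4
time_s: 10.02
eef_pos: [0.602, 0.3041, 0.2335]
eef_rot: [-0.001, 0.781, 0.625, -0.0]
wrist_force: [-5.3, 0.7, 1.7]
opening: 0.169
grasp_force: 58.5
jig [  6.6 100.9] tip z 0.0601 shift mm [-2.4 -0.3  7.6]
```

View pics/w6.png

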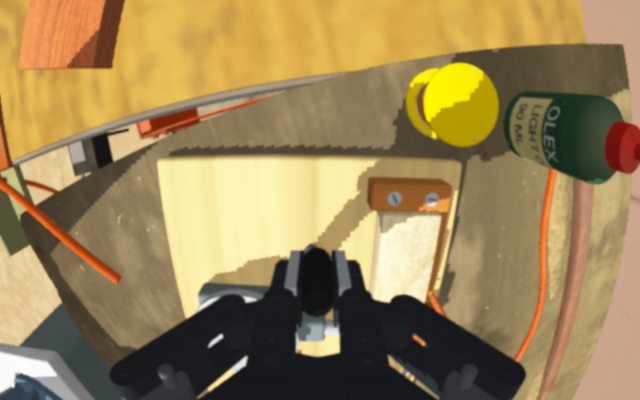

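```bash
cat >> h.py <<'E'
def lever():
    P=np.load("P.npy");T=wpose();p=w2j(T[:3,3],P)-[-45,25];print("rad",np.hypot(*p).round(1),"phi",(np.arctan2(p[1],p[0])-np.radians(55)).round(3))
E
python3 - <<'E'
from h import *
lever();P=np.load("P.npy");T=wpose()
o=lambda f:j2w([90*np.cos(.95993+f),90*np.sin(.95993+f),0],P)[0]
for f in np.arange(.1,.86,.05): print(round(f,2),(T[:3,:3].T@(o(f)-o(0))*1000).round(1))
E
```

```text
rad 91.8 phi 0.013
0.1 [ 4.9 -7.6  0. ]
0.15 [  7.  -11.5   0. ]
0.2 [  9.  -15.6   0. ]
0.25 [ 10.7 -19.7   0. ]
0.3 [ 12.3 -23.9   0. ]
0.35 [ 13.6 -28.2   0. ]
0.4 [ 14.7 -32.6   0. ]
0.45 [ 15.6 -37.    0. ]
0.5 [ 16.2 -41.5   0. ]
0.55 [ 16.7 -45.9   0.1]
0.6 [ 16.9 -50.4   0.1]
0.65 [ 16.9 -54.9   0.1]
0.7 [ 16.7 -59.4   0.1]
0.75 [ 16.2 -63.9   0.1]
0.8 [ 15.5 -68.4   0.1]
0.85 [ 14.6 -72.8   0.1]
```

```bash
python3 -m pendant '[[[0,2.6,-3.8,0,0,0,0],[0,4.9,-7.6,0,0,0,0],[0,7,-11.5,0,0,0,0],[0,9,-15.6,0,0,0,0],[0,9,-15.6,0,0,0,0]]]'
python3 -c "from h import *;lever()"
python3 -m pendant '[[[0,1.7,-4.1,0,0,0,0],[0,3.3,-8.3,0,0,0,0],[0,4.6,-12.6,0,0,0,0],[0,5.7,-17,0,0,0,0],[0,5.7,-17,0,0,0,0]]]'
python3 -c "from h import *;lever()"
```

```text
time_s: 10.48
eef_pos: [0.5891, 0.3162, 0.2334]
eef_rot: [0.0, 0.781, 0.625, 0.0]
wrist_force: [-0.6, -6.7, 4.1]
opening: 0.171
grasp_force: 58.6
rad 92.2 phi 0.206
time_s: 10.9
eef_pos: [0.5737, 0.3256, 0.2333]
eef_rot: [-0.0, 0.781, 0.625, 0.0]
wrist_force: [-1.4, -2.2, 5.8]
opening: 0.169
grasp_force: 59.0
rad 92.3 phi 0.402
```

```bash
python3 -m pendant '[[[0,0.9,-4.4,0,0,0,0],[0,1.5,-8.9,0,0,0,0],[0,2,-13.3,0,0,0,0],[0,2.2,-17.8,0,0,0,0],[0,2.2,-17.8,0,0,0,0]]]'
python3 -c "from h import *;lever()"
python3 -m pendant '[[[0,0,-4.5,0,0,0,0],[0,-0.2,-7,0,0,0,0],[0,-0.2,-9,0,0,0,0],[0,-0.2,-9,0,0,0,0]]]'
python3 -c "from h import *;lever()"
python3 -m pendant '[[[0,-0.5,-4.5,0,0,0,0],[0,-1.2,-9,0,0,0,0],[0,-1.2,-9,0,0,0,0]]]'
python3 -c "from h import *;lever()"
```

```text
time_s: 11.32
eef_pos: [0.5569, 0.3317, 0.2333]
eef_rot: [-0.0, 0.781, 0.625, 0.001]
wrist_force: [0.1, -1.0, 5.9]
opening: 0.166
grasp_force: 59.1
rad 92.4 phi 0.596
time_s: 11.65
eef_pos: [0.5492, 0.3332, 0.2336]
eef_rot: [0.001, 0.781, 0.625, 0.002]
wrist_force: [5.5, -0.1, 3.5]
opening: 0.168
grasp_force: 58.8
rad 92.2 phi 0.681
time_s: 11.9
eef_pos: [0.5391, 0.3344, 0.2334]
eef_rot: [-0.0, 0.781, 0.625, 0.001]
wrist_force: [0.6, 0.2, 5.7]
opening: 0.164
grasp_force: 59.1
rad 92.3 phi 0.792
```

```bash
python3 -m pendant '[[[0,-0.4,-2,0,0,0,0],[0,-0.9,-4.4,0,0,0,0],[0,-0.9,-4.4,0,0,0,0],[0,-0.9,-4.4,0,0,0,0]]]'
python3 - <<'E'
from h import *
lever()
ims=[]
for c,(a,b,x,y) in {"wrist":(180,330,250,450),"top":(110,260,210,410),"scene":(130,280,220,420)}.items():
    ims.append(cv2.resize(ctrl.camera(c)[a:b,x:y,::-1],(400,300),interpolation=cv2.INTER_CUBIC))
cv2.imwrite("pics/f.png",np.vstack([np.hstack(ims[:2]),np.hstack([ims[2],ims[2]*0])]))
E
```

```text
time_s: 12.23
eef_pos: [0.5347, 0.3345, 0.2334]
eef_rot: [-0.0, 0.781, 0.625, 0.001]
wrist_force: [2.3, 2.4, 5.8]
opening: 0.165
grasp_force: 59.1
rad 92.3 phi 0.839
```

View pics/f.png

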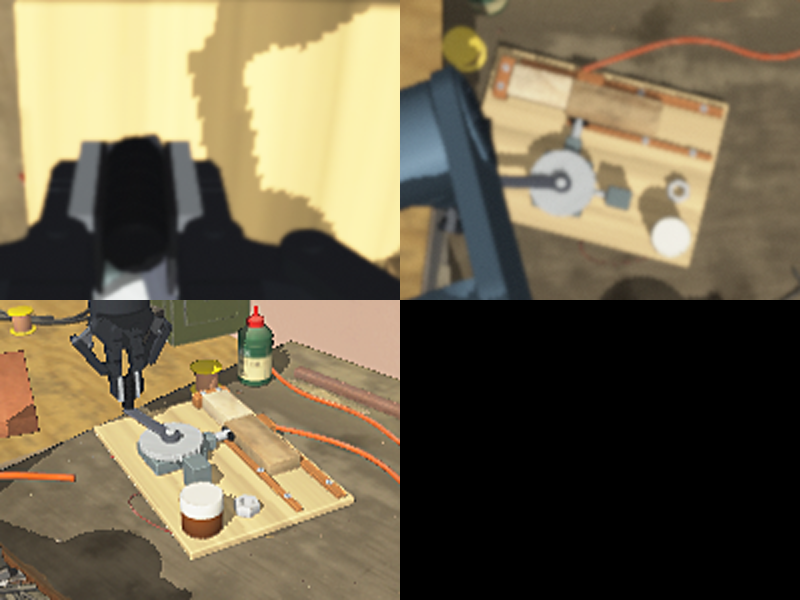

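The picture shows the joint closed at about (568,95) in the top view, with the pad against the loose piece. The arm points at about 90° in the world frame, the handle is gripped, and the jar and nut have not moved. The lever is at about 0.84, inside the third click.

```bash
python3 -c "
from bench import ctrl
print(ctrl.hand_in())"
```

```text
the job is handed in; nothing more can be done
None
```

I slid the loose offcut flush against the fixed one and drew the lever to about 0.84 rad, inside the third click. I handed the job in at about 12 s, still holding the handle, with the joint closed in the last pictures and the jar and nut where they were.

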